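# Knock the hinge pin out of the teak box

### The job

The lid of the teak glass box has to come off for re-oiling, but its brass hinge pin is stuck tight. Pick up the steel pin punch, feel its thin end into the small knock-out hole of the hinge and press the pin through, slowly and in line, without bruising the teak and without forcing or striking the pin, until the pin stands well out at the other end (about 30 mm); then lay the punch down on the bare sideboard, draw the pin right out and lay it in the low wooden tray. Leave the glasses, bottles, opener and scoop where they are.

Things in the scene. Friction and masses are not known exactly. Their poses are not given: they have to be found in the camera images.
- box: Closed teak box, fixed, 100 (x) x 190 (y) x 96 mm high with its lid. Origin: centre of its underside; z up, -x its front, +x its hinge side. The wooden hinge barrel (24 mm across, 190 mm long, along y) runs along the far top edge; its bore axis is at x = +63, z = +84 mm. The small knock-out hole is at its -y end, the open end of the pin bore at its +y end, where alone the pin can leave.
- knockout (a point): Nominal centre of the knock-out hole's mouth, at (63, -95, 84) mm in the box frame, axes as the box; the punch goes in along +y. The hole was bored by hand: parallel to y, but up to 2.6 mm off this point in x and 3.2 mm in z, so it must be felt for. It is 6.2 mm wide (1.2 mm wider than the shank), 25 mm deep, in a flat end face 24 mm across; behind it is the 13 mm pin bore.
- exit (a point): Centre of the open end of the 13 mm pin bore, at (63, 95, 84) mm in the box frame, axes as the box. The pin comes out along +y.
- pin: Brass hinge pin, plain round rod 12 mm across, 155 mm long, 0.15 kg. Origin: its middle; y along it, at the start the box's +y. It starts in the bore, near end 26 to 30 mm behind the knock-out mouth, far end 5 to 9 mm inside the open end. Tight: it takes a steady push of about 6 to 15 N, and 22 N or a blow harms it; once driven about 25 mm it is loose and slides easily.
- pin_end (a point): Middle of the pin's +y end face, the end that comes out first (77.5 mm from its origin).
- punch: Steel pin punch, 0.13 kg, lying on the sideboard. Knurled square grip 12 x 12 mm, 100 mm long, with a thin round shank 5 mm across and 75 mm long on its +x end, 175 mm in all. Origin: underside below the middle of the grip, the tool's axis 6 mm above it; x: along the tool to the tip; z up. Bearing on the teak with over 10 N it bruises it.
- punch_tip (a point): End of the punch's shank, on its axis, 125 mm along x from the origin. Axes as the punch.
- tray: Low open wooden tray, fixed, 150 (x) x 200 (y) x 18 mm, wall and floor 6 mm thick. Origin: centre of its underside, z up.
- rum: Closed amber rum bottle, upright, 76 mm across, 285 mm tall. Origin: centre of its underside. Bystander.
- decanter: Round glass decanter with a cork ball top, upright, 144 mm across, 236 mm tall. Origin: centre of its underside. Bystander.
- glass0: Shot glass, upright, 46 mm across, 60 mm tall, one of three alike behind the box. Origin: centre of its underside. Bystander.
- glass1: Second shot glass, as glass0. Bystander.
- glass2: Third shot glass, as glass0. Bystander.
- opener: Flat aluminium bottle opener, 120 mm long, 37 mm wide, 6 mm thick, handle to its -x. Origin: its underside at the root of the ring. Bystander.
- scoop: Red plastic ice scoop lying flat, 225 mm long, 70 mm wide, 36 mm high, handle to its -x. Origin: its underside near the back of the blade. Bystander.
Things that resemble listed ones, but are neither listed nor needed, are in the scene too. Leave any blue look-alike of the tray alone.

How it is judged:
By the outcome, as a careful person would: the job done as asked, in the order asked, and still so for the second after the job is handed in, with the robot touching nothing.
It also fails if it takes over 70 s, if anything falls off the work surface, if the arm or the gripper's body presses on something with over 40 N, if the wrist force passes 120 N, or if a joint passes its speed limit or range.

### The arm

A 6-joint arm with a two-finger parallel gripper is mounted at the origin on the work surface. World frame = base frame: x ahead of the robot, y to its left, z up, the work surface at z = 0. Lengths are in m, angles in rad, forces in N, time in s.
With the tool pointing down it reaches from about 0.425 to 0.925 m from the base axis. Payload 12.5 kg.
Tool frame: the origin (TCP) lies on the mounting face of the last link; the fingertips stand 173 mm ahead of it and the grasp point (between the pads) lies 155 mm ahead of it; z points along the fingers, y is the line along which they close (so a half turn about z gives the same grasp; the last joint's range is limited). The gripper opens to 85 mm and grips with 20 to 120 N. Pads are 22 mm wide; open, the fingers measure 114 mm over their backs; the gripper's body (76 mm by 85 mm) begins 54 mm behind the grasp point. The pads swing forward as they close: fully open they stand 13 mm farther back than shut.
Start: joints at [-1.294, 0.491, 1.559, -0, 1.092, -0.106], TCP at [0.233, -0.58, 0.405] pointing down, gripper open.
Joint ranges: [-3.1, 3.1], [-0.84, 2.19], [0.05, 2.79], [-1.13, 4.28], [0.06, 2.93], [-2.69, 2.69]. Speed limits (rad/s): [2.22, 2.22, 2.79, 3.14, 3.14, 3.14].

### API

Orientations are given as a unit quaternion [w, x, y, z].
In Python, from cell import sensors, vision, order gives the robot as it stands.
- The arm moves only by the tool move_arm, never from a script. Its argument "commands" is a list of rows, each a list of 3 entries, a list of its own where there are three numbers: the shift along the world's x, y, z in mm, then the turn, a rotation vector about the world's x, y, z in degrees, then the opening, from 0 (shut) to 1 (fully open). In form: [[[dx, dy, dz], [rx, ry, rz], grip], ...]. A call has 1 to 12 rows; each row is the pose to reach, as a shift and turn from the pose commanded when the call began; what a row does not reach only later rows make up. A row lasts 1/12 s, in which the tool goes at most 41.7 mm and 7.16 degrees, less where a joint would pass 70% of its speed; a pose out of reach is approached as far as the arm can. A call with a gripper value outside its range is refused whole. The fingers move at their own pace and stop on an object; "squeeze" is the grip in N (left out, the last holds). Time passes only in rows, so rows that repeat a pose let the fingers close. It gives the time, the measured TCP pose, the force, the opening and the grip force at its end, in the units of the state.
- sensors.get_state(): the state, without advancing time (a new reading comes with each control period).
- vision.get_image(name): name is "scene" or "top" or "wrist"; returns the picture (480x640x3 uint8, red, green, blue); there is no depth.
- vision.camera_model(name): a dict with "intrinsics" (3x3 intrinsics, pixels), "D" ([k1, k2, p1, p2, k3] as OpenCV has them; the pictures are not rectified), "R" (3x3) and "t" (3): a world point X has camera coordinates R X + t; the wrist camera has in their place "mount" (4x4, takes a point from camera to tool coordinates, whose origin is the TCP and whose axes are the flange's). Camera axes: x right, y down, z forward; pixel columns grow to the right and rows downward; lengths in m; the calibration is good to about 2 mm. A picture is of the moment at which its call begins: read the wrist's pose just before it. camera_model takes no time and is no camera call.
- order.job_done(): hands the job in; it is judged then, once.
The state is a dict: "time": time; "qpos": joint angles; "dq": joint speeds; "joint_torque": joint torques, N m; "tool_pos": TCP position; "tool_rot": TCP orientation; "wrist_force": force on the tool from outside, world axes, zero at the start; "torque": the same for the moment, N m; "finger_gap": finger opening in m; "grip_force": force on a finger pad.
Only numpy, scipy, OpenCV 4.12 (cv2) and the standard library are available. Lean on these libraries where they do the work, as an engineer would, in place of code of your own. Each camera call takes 0.05 s, during which the arm holds its last target. There are 200 camera calls.

## Working session

There is one attempt and no reset: what is moved stays moved. The work goes in short steps, Python scripts to look and compute and a tool call to move; the robot and the scene stay as the last step left them, time stands still between calls to the robot, and variables do not carry over. Pictures are saved under pics/ and viewed, at most 10 in all, crops included, and the job is handed in when it is done.

Besides the shell and the picture viewer there is one more tool, called after ">>>" as name(argument=value, ...) on one line, values as JSON. move_arm: Moves the arm, as the interface text tells. Its arguments: {"type":"object","properties":{"commands":{"type":"array"},"squeeze":{"type":"number"}},"required":["commands"]}

```bash
ls; mkdir -p pics; cat > h.py <<'E'
import numpy as np, cv2
from cell import sensors, vision, order
from scipy.spatial.transform import Rotation as Ro
def cam(name, st=None):
    m=vision.camera_model(name); K=np.array(m["intrinsics"]);D=np.array(m["D"],float)
    if "mount" in m:
        st=st or sensors.get_state(); w,x,y,z=st["tool_rot"]
        T=np.eye(4);T[:3,:3]=Ro.from_quat([x,y,z,w]).as_matrix();T[:3,3]=st["tool_pos"]
        T=np.linalg.inv(T@np.array(m["mount"])); return K,D,T[:3,:3],T[:3,3]
    return K,D,np.array(m["R"]),np.array(m["t"])
def ray(c,uv):
    K,D,R,t=c; p=cv2.undistortPoints(np.array([[uv]],float),K,D)[0,0]
    return -R.T@t, R.T@np.array([p[0],p[1],1])
def onz(c,uv,z):
    o,d=ray(c,uv); return o+d*(z-o[2])/d[2]
def tri(c1,u1,c2,u2):
    o1,d1=ray(c1,u1);o2,d2=ray(c2,u2)
    s=np.linalg.lstsq(np.c_[d1,-d2],o2-o1,rcond=None)[0]
    a=o1+s[0]*d1;b=o2+s[1]*d2; return (a+b)/2,np.linalg.norm(a-b)
def proj(c,X):
    K,D,R,t=c; return cv2.projectPoints(np.array(X,float).reshape(-1,1,3),cv2.Rodrigues(R)[0],t,K,D)[0][:,0]
def grab(name,fn):
    st=sensors.get_state(); im=vision.get_image(name)[:,:,::-1].copy(); cv2.imwrite("pics/"+fn,im); return im,cam(name,st)
E
python3 - <<'E'
from h import *
for n in("scene","top","wrist"):
    im,c=grab(n,n+"0.png"); print(n,(-c[2].T@c[3]).round(3),c[2][2].round(2),c[0][0,0])
print(sensors.get_state())
print(vision.camera_model("wrist")["mount"])
E
```

```text
pics
scene [ 0.877 -0.287  0.93 ] [-0.42  0.3  -0.86] 471.90260955698596
top [ 0.293 -0.016  1.199] [ 0.13  0.02 -0.99] 464.33333517780346
wrist [ 0.31  -0.548  0.375] [-0.3  -0.12 -0.95] 400.5901346596763
{'time': 0.15, 'qpos': array([-1.29359409e+00,  4.91446849e-01,  1.55933887e+00, -1.60574425e-05,
        1.09168412e+00, -1.05593875e-01]), 'dq': array([ 9.36113071e-05, -1.09205092e-03, -9.74197390e-04, -8.73204539e-04,
       -2.36266430e-04,  4.77872153e-05]), 'joint_torque': array([ 1.21070130e-03, -6.18705440e+01, -2.61691135e+01, -1.57329073e-04,
        3.19427847e-03,  6.84694328e-06]), 'tool_pos': array([ 0.23346504, -0.57973507,  0.40423578]), 'tool_rot': array([-4.36368298e-04,  9.81738441e-01,  1.90235227e-01, -4.46837860e-05]), 'wrist_force': array([-0.24092556, -0.55611971,  0.64706358]), 'torque': array([-0.00261098, -0.01079548,  0.00326613]), 'grip_force': 0.0, 'finger_gap': 0.08556008184847817}
[[-2.16062613e-04 -9.48069671e-01 -3.18062655e-01  8.23508968e-02]
 [ 9.99999527e-01  9.69397173e-05 -9.68262420e-04 -8.77499485e-04]
 [ 9.48813138e-04 -3.18062714e-01  9.48069201e-01  2.94950119e-02]
 [ 0.00000000e+00  0.00000000e+00  0.00000000e+00  1.00000000e+00]]
```

View pics/scene0.png

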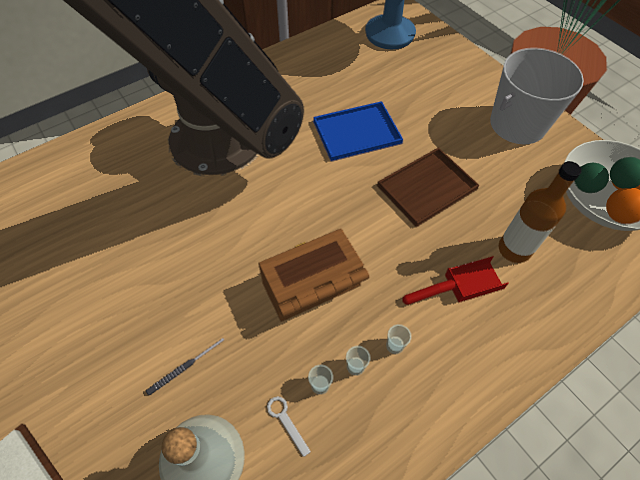

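View pics/top0.png

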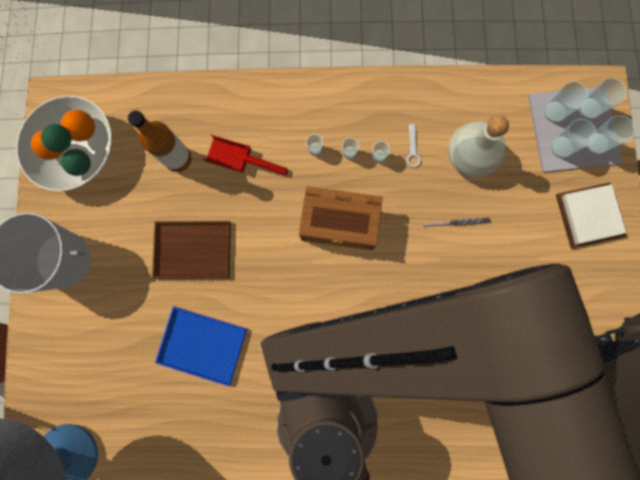

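The scene view shows the box at (315,270) and its hinge barrel on the far side. The punch lies at (185,365) with its tip toward the box, and the brown tray is at (428,187). The top view shows the punch from (425,224), the tip, to (490,220), the box at (341,218), and the tray at (192,250). Tray candidates are brown (428,187) and blue (358,131) in the scene view. The brown wooden one fits. The only rod with a thin shank is the knurled tool, so that is the punch.

```bash
python3 - <<'E'
from h import *
s=cv2.imread("pics/scene0.png");t=cv2.imread("pics/top0.png");cs=cam("scene");ct=cam("top")
a=cv2.resize(s[225:405,130:380],None,fx=3.2,fy=3.2,interpolation=2)[:,:800]
b=cv2.resize(t[170:265,290:500],None,fx=3.8,fy=3.8,interpolation=2)[:220]
b=cv2.resize(t[180:260,290:500],(800,int(80*800/210)),interpolation=2)
a=cv2.resize(s[230:400,130:380],(800,544),interpolation=2)
cv2.imwrite("pics/c1.png",cv2.resize(np.vstack([cv2.resize(a,(600,408)),cv2.resize(b,(600,int(b.shape[0]*.6)))[:192]]),None,fx=1,fy=1))
print("tip",tri(cs,(223,340),ct,(425,224)),onz(cs,(223,340),.006),onz(ct,(425,224),.006))
print("end",tri(cs,(147,393),ct,(490,220)),onz(cs,(147,393),.006),onz(ct,(490,220),.006))
for n,im,c in(("s",s,cs),("t",t,ct)):
    hsv=cv2.cvtColor(im,cv2.COLOR_BGR2HSV)
    for nm,p in(("tray",(428,187) if n=="s" else (192,250)),("box",(265,275) if n=="s" else (306,218))):
        print(n,nm,hsv[p[1],p[0]])
    m=((hsv[:,:,2]<115)&(hsv[:,:,1]>100)&(hsv[:,:,0]<15)).astype(np.uint8)
    _,l,st,ce=cv2.connectedComponentsWithStats(m)
    for i in range(1,len(st)):
        if st[i,4]>1500: 
            r=cv2.minAreaRect(np.argwhere(l==i)[:,::-1].astype(np.float32)); print(st[i],ce[i].round(1),onz(c,ce[i],.012).round(3),[onz(c,q,.018).round(3) for q in cv2.boxPoints(r)])
E
```

```text
tip (array([ 0.50177052, -0.25979823,  0.00360443]), np.float64(0.003615683168792455)) [ 0.50350986 -0.25822018  0.006     ] [ 0.5007127  -0.26101242  0.006     ]
end (array([ 0.51034053, -0.43193336,  0.00065934]), np.float64(0.0033749781729310807)) [ 0.51314331 -0.42950049  0.006     ] [ 0.50893216 -0.43176906  0.006     ]
s tray [ 11 157  78]
s box [ 14 159 128]
[ 224    0   56   49 1721] [257.1  18.9] [-0.365  0.347  0.012] [array([-0.291,  0.186,  0.018]), array([-0.507,  0.306,  0.018]), array([-0.404,  0.454,  0.018]), array([-0.196,  0.322,  0.018])]
[ 287    0   89   37 1696] [317.6  12.1] [-0.285  0.526  0.012] [array([-0.389,  0.476,  0.018]), array([-0.225,  0.713,  0.018]), array([-0.077,  0.596,  0.018]), array([-0.231,  0.373,  0.018])]
[ 377  147  102   80 4251] [427.  186.1] [0.447 0.342 0.012] [array([0.37 , 0.241, 0.018]), array([0.363, 0.493, 0.018]), array([0.526, 0.442, 0.018]), array([0.523, 0.209, 0.018])]
[ 274  241   73   46 1580] [310.1 263.5] [ 0.462 -0.015  0.012] [array([ 0.425, -0.087,  0.018]), array([0.448, 0.071, 0.018]), array([0.504, 0.055, 0.018]), array([ 0.48 , -0.098,  0.018])]
t tray [  9 149  91]
t box [ 14 177 140]
[ 152  222   80   58 4295] [191.6 250.1] [0.44  0.347 0.012] [array([0.515, 0.453, 0.018]), array([0.512, 0.244, 0.018]), array([0.364, 0.242, 0.018]), array([0.366, 0.448, 0.018])]
```

View pics/c1.png

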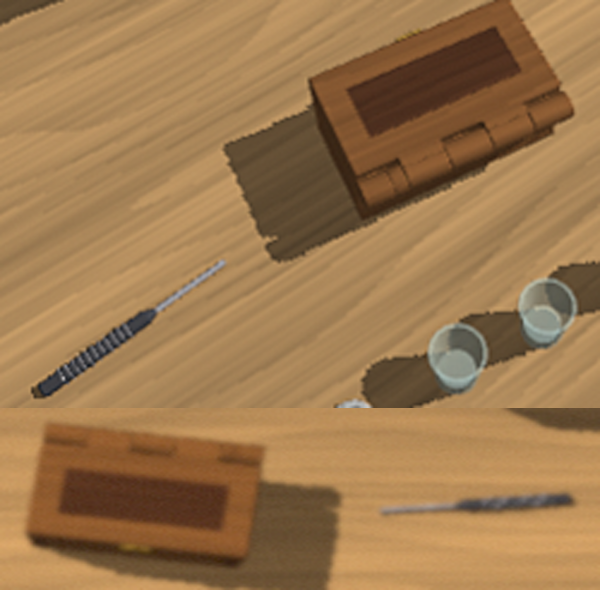

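The crop confirms both: the thin shank of the punch points at the box, and the hinge barrel runs along the far edge of the box.

```bash
python3 - <<'E'
from h import *
cs=cam("scene");ct=cam("top")
A=tri(cs,(280.8,309.2),ct,(382.4,196.5));B=tri(cs,(367.5,273.8),ct,(305.8,188.4));print("barrel ends",A,B)
print(onz(ct,(382.4,196.5),.09),onz(ct,(305.8,188.4),.09))
st=sensors.get_state();w,x,y,z=st["tool_rot"];R0=Ro.from_quat([x,y,z,w])
M=np.array(vision.camera_model("wrist")["mount"])
K=A[0];K[2]=.084
for yaw in(-22,68):
  for th in(45,):
    Rn=Ro.from_rotvec([np.radians(th+(18 if yaw>0 else 0)),0,0])*Ro.from_rotvec([0,0,np.radians(yaw)])*R0
    cR=Rn.as_matrix()@M[:3,:3]; f=cR[:,2]; cp=K-0.25*f; tcp=cp-Rn.as_matrix()@M[:3,3]
    print(yaw,th,"fwd",f.round(2),"cam",cp.round(3),"tcp",tcp.round(3),"shift",((tcp-st["tool_pos"])*1000).round(),"rv",np.degrees((Rn*R0.inv()).as_rotvec()).round(1),"tips",(tcp+Rn.as_matrix()[:,2]*.173).round(3))
E
```

```text
barrel ends (array([ 0.5522785 , -0.1418688 ,  0.10299016]), np.float64(0.001510959954448044)) (array([0.5801309 , 0.0444326 , 0.08577931]), np.float64(7.097858795531585e-05))
[ 0.55567054 -0.14266616  0.09      ] [0.57906038 0.04423469 0.09      ]
-22 45 fwd [-0.32  0.67 -0.67] cam [ 0.632 -0.31   0.251] tcp [ 0.549 -0.331  0.271] shift [ 316.  248. -133.] rv [ 44.4   8.6 -20.9] tips [ 0.549 -0.209  0.149]
68 45 fwd [-0.    0.7  -0.71] cam [ 0.553 -0.317  0.262] tcp [ 0.554 -0.381  0.202] shift [ 320.  199. -202.] rv [ 55.1 -37.2  60.7] tips [ 0.553 -0.226  0.124]
```

```bash
python3 - <<'E'
from h import *
cs=cam("scene");ct=cam("top")
for z in(.03,.07): print(onz(ct,(476,153),z).round(3), onz(ct,(472,180),z).round(3), onz(cs,(204,462),z).round(3))
st=sensors.get_state();w,x,y,z=st["tool_rot"];R0=Ro.from_quat([x,y,z,w])
M=np.array(vision.camera_model("wrist")["mount"])
K=np.array([.555,-.142,.084])
for ya in(-30,-40):
    Rn=Ro.from_rotvec([0,0,np.radians(ya)])*Ro.from_rotvec([np.radians(60),0,0])*Ro.from_rotvec([0,0,np.radians(68)])*R0
    cR=Rn.as_matrix()@M[:3,:3]; f=cR[:,2]; cp=K-0.25*f; tcp=cp-Rn.as_matrix()@M[:3,3]
    print(ya,"fwd",f.round(2),"cam",cp.round(3),"tcp",tcp.round(3),"shift",((tcp-st["tool_pos"])*1000).round(),"rv",np.degrees((Rn*R0.inv()).as_rotvec()).round(1),"tips",(tcp+Rn.as_matrix()[:,2]*.173).round(3))
# vertical look at punch, yaw +68-3
E
```

```text
[ 0.683 -0.398  0.03 ] [ 0.61  -0.383  0.03 ] [ 0.688 -0.394  0.03 ]
[ 0.67  -0.385  0.07 ] [ 0.6  -0.37  0.07] [ 0.697 -0.389  0.07 ]
-30 fwd [ 0.33  0.57 -0.75] cam [ 0.473 -0.286  0.271] tcp [ 0.44  -0.344  0.215] shift [ 207.  236. -189.] rv [ 40.  -46.1  34.4] tips [ 0.515 -0.214  0.128]
-40 fwd [ 0.42  0.51 -0.75] cam [ 0.449 -0.269  0.271] tcp [ 0.407 -0.321  0.215] shift [ 173.  259. -189.] rv [ 35.6 -49.   25.4] tips [ 0.503 -0.206  0.128]
```

>>> move_arm(commands=[[[273, 250, -84], [0, 0, 71], 0.6], [[273, 250, -84], [0, 0, 71], 0.6], [[273, 250, -84], [0, 0, 71], 0.6], [[273, 250, -84], [0, 0, 71], 0.6], [[273, 250, -84], [0, 0, 71], 0.6], [[273, 250, -84], [0, 0, 71], 0.6], [[273, 250, -84], [0, 0, 71], 0.6], [[273, 250, -84], [0, 0, 71], 0.6], [[273, 250, -84], [0, 0, 71], 0.6], [[273, 250, -84], [0, 0, 71], 0.6], [[273, 250, -84], [0, 0, 71], 0.6], [[273, 250, -84], [0, 0, 71], 0.6]])

```text
time: 1.15
tool_pos: [0.5065, -0.3296, 0.3205]
tool_rot: [-0.0, 0.69, 0.724, -0.0]
wrist_force: [-0.4, 0.2, 1.0]
finger_gap: 0.0513
grip_force: 0.0
```

```bash
python3 - <<'E'
from h import *
im,c=grab("wrist","w1.png"); st=sensors.get_state(); print(st["tool_pos"],st["tool_rot"],st["qpos"],st["time"])
print(proj(c,[[.501,-.26,.006],[.509,-.432,.006]]))
h=cv2.cvtColor(im,cv2.COLOR_BGR2HSV)
m=((h[:,:,1]<70)).astype(np.uint8)
_,l,s,ce=cv2.connectedComponentsWithStats(cv2.morphologyEx(m,cv2.MORPH_CLOSE,np.ones((5,5))))
for i in range(1,len(s)):
    if s[i,4]>300:
        r=cv2.minAreaRect(np.argwhere(l==i)[:,::-1].astype(np.float32));print(s[i],r)
w,x,y,z=st["tool_rot"];R0=Ro.from_quat([x,y,z,w]);M=np.array(vision.camera_model("wrist")["mount"])
print(R0.as_matrix().round(3))
K=np.array([.555,-.142,.084])
for ya,d in((-30,.25),(-38,.22)):
    a=90-np.degrees(np.arctan2(R0.as_matrix()[1,0],R0.as_matrix()[0,0]))
    Rn=Ro.from_rotvec([0,0,np.radians(ya)])*Ro.from_rotvec([np.radians(60),0,0])*Ro.from_rotvec([0,0,np.radians(a)])*R0
    cR=Rn.as_matrix()@M[:3,:3]; f=cR[:,2]; cp=K-d*f; tcp=cp-Rn.as_matrix()@M[:3,3]
    print(((tcp-st["tool_pos"])*1000).round(),np.degrees((Rn*R0.inv()).as_rotvec()).round(1))
E
```

```text
[ 0.50605116 -0.33023892  0.32078633] [ 1.07701286e-05  6.90340739e-01  7.23484389e-01 -5.10566739e-05] [-6.87446844e-01  5.54833947e-01  1.69917892e+00 -1.33370161e-04
  8.87565914e-01 -7.34239140e-01] 1.2
[[315.81168716 127.24536204]
 [315.91670848 343.56563163]]
[ 536   79  104   57 2648] ((587.2890625, 104.49589538574219), (55.587623596191406, 102.95748138427734), 83.9909896850586)
[ 309  117   18  225 2626] ((316.1584777832031, 229.0221405029297), (224.18553161621094, 16.625822067260742), 88.49256896972656)
[    3   235   637   245 76091] ((320.99993896484375, 357.0), (635.9998779296875, 243.99996948242188), -0.0)
[[-0.047  0.999 -0.   ]
 [ 0.999  0.047 -0.   ]
 [-0.    -0.    -1.   ]]
[ -67.  -13. -107.] [ 59.  -14.3 -29.6]
[ -82.   21. -129.] [ 58.3 -18.6 -36.8]
```

View pics/w1.png

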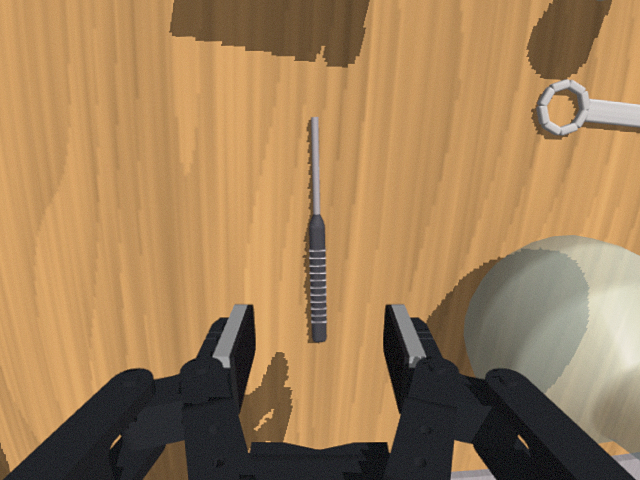

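Wrist view: punch tip at (314,118), shoulder (317,216), grip end (319,342). The decanter is well clear to the right. Next I look at the knock-out face.

>>> move_arm(commands=[[[-67, -13, -107], [59, -14, -30], 0.6], [[-67, -13, -107], [59, -14, -30], 0.6], [[-67, -13, -107], [59, -14, -30], 0.6], [[-67, -13, -107], [59, -14, -30], 0.6], [[-67, -13, -107], [59, -14, -30], 0.6], [[-67, -13, -107], [59, -14, -30], 0.6], [[-67, -13, -107], [59, -14, -30], 0.6], [[-67, -13, -107], [59, -14, -30], 0.6], [[-67, -13, -107], [59, -14, -30], 0.6], [[-67, -13, -107], [59, -14, -30], 0.6], [[-67, -13, -107], [59, -14, -30], 0.6], [[-67, -13, -107], [59, -14, -30], 0.6]])

```text
time: 2.2
tool_pos: [0.4386, -0.3438, 0.2139]
tool_rot: [-0.25, 0.752, 0.431, 0.431]
wrist_force: [0.4, 0.7, -0.5]
finger_gap: 0.051
grip_force: 0.0
```

```bash
python3 - <<'E'
from h import *
im,c=grab("wrist","w2.png"); st=sensors.get_state(); print(st["tool_pos"],st["tool_rot"],st["qpos"],st["time"])
np.savez("w2.npz",*c)
print(proj(c,[[.555,-.142,.084]]))
E
```

```text
[ 0.43887471 -0.34354683  0.21396005] [-0.2501033   0.7519759   0.43197825  0.43055241] [-0.90238764  0.73851311  1.86736951  0.9849867   1.29708799 -1.05100149] 2.25
[[319.43868698 239.33557848]]
```

View pics/w2.png

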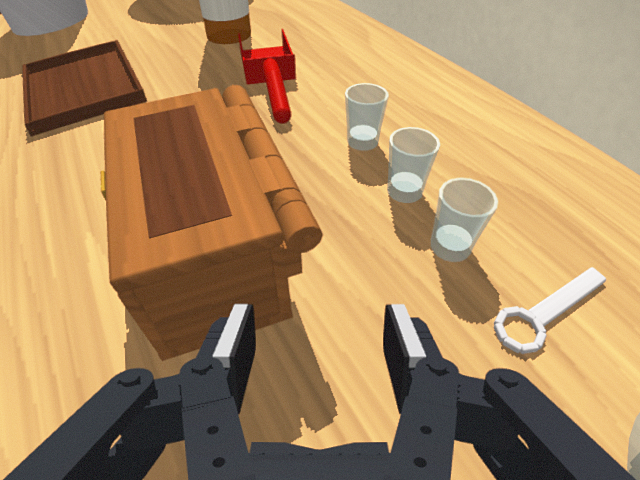

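The wrist view shows the barrel's -y end face near (305,238). I move in for a second, closer view.

>>> move_arm(commands=[[[40, 0, -40], [8, 0, 0], 0.6], [[40, 0, -40], [8, 0, 0], 0.6], [[40, 0, -40], [8, 0, 0], 0.6], [[40, 0, -40], [8, 0, 0], 0.6]])

```text
time: 2.58
tool_pos: [0.4794, -0.3425, 0.1733]
tool_rot: [-0.303, 0.732, 0.402, 0.459]
wrist_force: [-0.3, -0.7, 0.4]
finger_gap: 0.0514
grip_force: 0.0
```

```bash
python3 - <<'E'
from h import *
im,c=grab("wrist","w3.png"); st=sensors.get_state(); print(st["tool_pos"],st["time"],st["qpos"])
np.savez("w3.npz",*c)
u=proj(c,[[.555,-.142,.084]])[0];print(u)
a=cv2.imread("pics/w2.png")[200:290,260:360]
x,y=[int(v) for v in u]; x0,y0=max(x-60,0),max(y-40,0); print("origin",x0,y0)
b=im[y0:y0+90,x0:x0+100]
cv2.imwrite("pics/c2.png",np.hstack([cv2.resize(q,(400,360),interpolation=2) for q in(a,b)]))
E
```

```text
[ 0.47910379 -0.34258569  0.17400034] 2.6333 [-0.85388271  0.84389552  1.79166315  1.06118354  1.38420624 -1.01228759]
[270.06000269 270.14940526]
origin 210 230
```

View pics/c2.png

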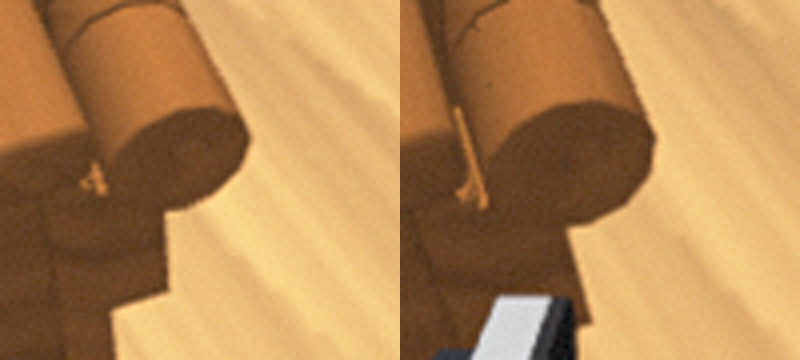

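```bash
python3 - <<'E'
from h import *
c2=[np.load("w2.npz")[k] for k in np.load("w2.npz")];c3=[np.load("w3.npz")[k] for k in np.load("w3.npz")]
P,e=tri(c2,(304.2,239.8),c3,(251.8,271));print("K",P,e)
out=[]
for f,(x,y) in(("w2",(304,240)),("w3",(252,271))):
    im=cv2.imread(f"pics/{f}.png")[y-25:y+25,x-25:x+25].astype(float); im=cv2.GaussianBlur(im,(0,0),.8)
    lo=np.percentile(im.reshape(-1,3),2,axis=0); im=np.clip((im-lo)/(55)*255,0,255).astype(np.uint8)
    out.append(cv2.resize(im,(400,400),interpolation=1))
cv2.imwrite("pics/c3.png",np.hstack(out))
c=cam("wrist"); 
# punch from w1 pose
R=Ro.from_quat([.69034,.72348,-.00005,0]).as_matrix()
m=np.array(vision.camera_model("wrist")["mount"]);T=np.eye(4);T[:3,:3]=R;T[:3,3]=[.50605,-.33024,.32079];T=np.linalg.inv(T@m)
c1=(c[0],c[1],T[:3,:3],T[:3,3])
for n,u,z in(("tip",(314.5,117.5),.006),("shoulder",(317,216),.009),("end",(319.3,341.5),.012)): print(n,onz(c1,u,z).round(4))
# box top lid corners etc direction via w2: barrel right edge & scene
for u,z in(((280,238),.096),((107,282),.096),((108,113),.096)): print("lid",onz(c2,u,z).round(4))
E
```

```text
K [ 0.54583876 -0.13921328  0.08617026] 7.919623759202412e-05
tip [ 0.4988 -0.2537  0.006 ]
shoulder [ 0.5037 -0.3223  0.009 ]
end [ 0.5102 -0.4254  0.012 ]
lid [ 0.5304 -0.1386  0.096 ]
lid [ 0.4343 -0.1192  0.096 ]
lid [0.4673 0.0625 0.096 ]
```

View pics/c3.png

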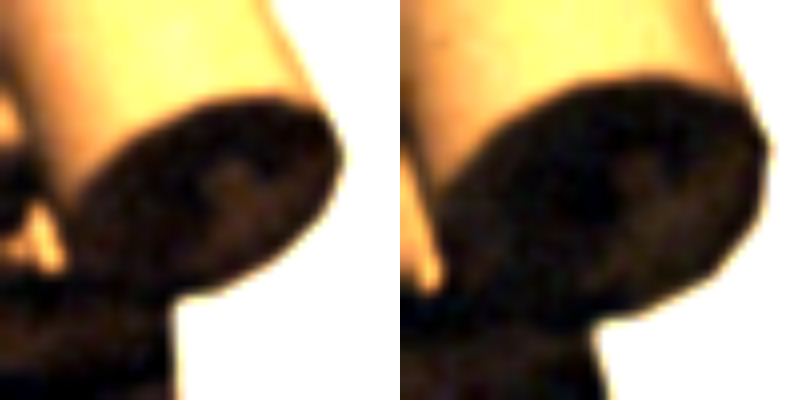

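```bash
python3 - <<'E'
from h import *
ld=lambda f:[np.load(f)[k] for k in np.load(f)]
c2=ld("w2.npz");c3=ld("w3.npz")
P,e=tri(c2,(305,239.6),c3,(252.4,271));Q,e2=tri(c2,(308.4,238.75),c3,(258.3,271));print("face",P,e,"patch",Q,e2)
for n,f,c,s in(("w2","w2.png",c2,(180,170)),("w3","w3.png",c3,None),("scene","scene0.png",cam("scene"),(310,263)),("top","top0.png",cam("top"),(341,220))):
    im=cv2.imread("pics/"+f)
    if s is None: s=tuple(int(v) for v in proj(c,[[.49,-.03,.096]])[0])
    g=cv2.GaussianBlur(im,(0,0),1).astype(int)
    ref=np.median(g[s[1]-4:s[1]+5,s[0]-4:s[0]+5].reshape(-1,3),axis=0)
    m=(np.abs(g-ref).max(2)<24).astype(np.uint8); m=cv2.morphologyEx(m,cv2.MORPH_OPEN,np.ones((3,3)))
    _,l,st,ce=cv2.connectedComponentsWithStats(m); k=l[s[1],s[0]]
    cn=max(cv2.findContours((l==k).astype(np.uint8),0,1)[0],key=cv2.contourArea)
    q=cv2.approxPolyDP(cv2.convexHull(cn),6,True)[:,0]
    W=np.array([onz(c,p.astype(float),.096) for p in q])
    # contour pts -> world, minAreaRect
    wc=np.array([onz(c,p.astype(float),.096)[:2] for p in cn[:,0]])*1000
    print(n,q.tolist(),cv2.minAreaRect(wc.astype(np.float32)))
    for i in range(len(W)):
        d=W[(i+1)%len(W)]-W[i]
        a=np.degrees(np.arctan2(d[1],d[0])); print("   ",round(np.linalg.norm(d)*1000,1),round((a+45)%90-45,2))
E
```

```text
face [ 0.54606887 -0.13979675  0.0866683 ] 9.448075487428137e-05 patch [ 0.5499626  -0.13676048  0.08200283] 0.00043991004568652933
w2 [[192, 107], [229, 215], [149, 236], [135, 118]] ((498.439697265625, -32.51959228515625), (142.4194793701172, 49.43196487426758), 81.33937072753906)
    138.5 -8.43
    48.8 -9.62
    140.1 -9.14
    47.1 -11.66
w3 [[155, 141], [169, 246], [78, 273], [93, 156]] ((497.9117431640625, -31.479339599609375), (143.41693115234375, 50.556514739990234), 81.41181182861328)
    138.4 -8.64
    49.7 -8.86
    140.0 -8.7
    49.5 -10.68
scene [[345, 256], [288, 285], [275, 269], [333, 242]] ((499.330322265625, -38.33464813232422), (139.56402587890625, 49.41810607910156), 81.24039459228516)
    130.8 -5.0
    44.4 2.62
    132.6 -6.52
    40.7 0.81
top [[313, 209], [367, 214], [367, 230], [314, 226]] ((498.5638427734375, -37.54658508300781), (138.10769653320312, 47.22810745239258), 81.34440612792969)
    131.1 -6.3
    39.1 -1.42
    127.9 -5.25
    41.9 2.77
```

```bash
cat >> h.py <<'E'
def to(pos,yaw):
    "shift (mm), turn (deg) from now to tool-down pose with tool x at yaw deg"
    st=sensors.get_state();w,x,y,z=st["tool_rot"];R0=Ro.from_quat([x,y,z,w])
    a=np.radians(yaw);ex=np.array([np.cos(a),np.sin(a),0]);ez=np.array([0,0,-1.]);Rn=Ro.from_matrix(np.c_[ex,np.cross(ez,ex),ez])
    return ((np.array(pos)-st["tool_pos"])*1000).round(1),np.degrees((Rn*R0.inv()).as_rotvec()).round(2)
E
python3 -c "
from h import *
print(to([.507,-.377,.26],93.8))"
```

```text
(array([ 27.9, -34.4,  86. ]), array([-66.8 ,  11.5 ,  32.04]))
```

>>> move_arm(commands=[[[28, -34, 86], [-66.8, 11.5, 32], 0.5], [[28, -34, 86], [-66.8, 11.5, 32], 0.5], [[28, -34, 86], [-66.8, 11.5, 32], 0.5], [[28, -34, 86], [-66.8, 11.5, 32], 0.5], [[28, -34, 86], [-66.8, 11.5, 32], 0.5], [[28, -34, 86], [-66.8, 11.5, 32], 0.5], [[28, -34, 86], [-66.8, 11.5, 32], 0.5], [[28, -34, 86], [-66.8, 11.5, 32], 0.5], [[28, -34, 86], [-66.8, 11.5, 32], 0.5], [[28, -34, 86], [-66.8, 11.5, 32], 0.5], [[28, -34, 86], [-66.8, 11.5, 32], 0.5], [[28, -34, 86], [-66.8, 11.5, 32], 0.5]])

```text
time: 3.63
tool_pos: [0.5068, -0.3764, 0.2613]
tool_rot: [0.002, 0.683, 0.73, -0.0]
wrist_force: [1.1, 0.1, 0.4]
finger_gap: 0.043
grip_force: 0.0
```

```bash
python3 - <<'E'
from h import *
print(to([.507,-.377,.1745],93.8), sensors.get_state()["time"])
im,c=grab("wrist","w4.png")
h=cv2.cvtColor(im,cv2.COLOR_BGR2HSV)
m=(h[:,:,1]<70).astype(np.uint8); m[300:]=0
_,l,s,ce=cv2.connectedComponentsWithStats(m)
for i in range(1,len(s)):
    if s[i,4]>150: print(s[i])
print(proj(c,[[.4988,-.2537,.006],[.5037,-.3223,.009],[.507,-.377,.009]]))
for i in range(1,len(s)):
    if s[i,4]>150 and 250<ce[i][0]<380:
        for y in range(s[i,1],s[i,1]+s[i,3],12): xs=np.where(l[y]==i)[0]; print(y,xs.mean().round(1),len(xs))
E
```

```text
(array([  0.2,  -0.6, -86.8]), array([ 0.16,  0.1 , -0.05])) 3.6333
[ 606    0   34   65 1104]
[ 309   23   23  277 4004]
[  511   191   129   109 10211]
[[318.36051148  25.79746007]
 [318.94870772 160.18714503]
 [318.32592904 253.3899747 ]]
23 320.5 4
35 320.0 9
47 319.5 10
59 320.0 9
71 320.0 9
83 320.0 9
95 320.0 9
107 320.0 9
119 320.0 9
131 320.0 9
143 320.0 9
155 320.0 9
167 319.5 16
179 320.0 21
191 320.0 21
203 319.5 20
215 320.0 21
227 319.5 22
239 319.5 20
251 320.0 19
263 320.0 19
275 320.0 21
287 320.0 19
299 320.0 19
```

The punch is exactly on the hand's centre line (column 320), so I descend and grip.

>>> move_arm(commands=[[[0, 0, -40], [0, 0, 0], 0.4], [[0, 0, -70], [0, 0, 0], 0.4], [[0, 0, -82], [0, 0, 0], 0.4], [[0, 0, -86], [0, 0, 0], 0.4], [[0, 0, -86], [0, 0, 0], 0.4], [[0, 0, -86], [0, 0, 0], 0.0], [[0, 0, -86], [0, 0, 0], 0.0], [[0, 0, -86], [0, 0, 0], 0.0], [[0, 0, -86], [0, 0, 0], 0.0], [[0, 0, -86], [0, 0, 0], 0.0], [[0, 0, -86], [0, 0, 0], 0.0]], squeeze=80)

```text
time: 4.6
tool_pos: [0.5076, -0.3771, 0.1753]
tool_rot: [0.001, 0.684, 0.73, 0.001]
wrist_force: [-1.2, -0.4, 6.1]
finger_gap: 0.0096
grip_force: 78.8
```

>>> move_arm(commands=[[[0, 0, 20], [0, 0, 0], 0.0], [[0, 0, 50], [0, 0, 0], 0.0], [[0, 0, 79], [0, 0, 0], 0.0], [[8, 40, 79], [0, 0, -6], 0.0], [[16, 80, 79], [0, 0, -12.4], 0.0], [[16, 85, 79], [0, 0, -12.4], 0.0], [[16, 85, 79], [0, 0, -12.4], 0.0], [[16, 85, 79], [0, 0, -12.4], 0.0]])

```text
time: 5.27
tool_pos: [0.5237, -0.2918, 0.2534]
tool_rot: [0.0, 0.758, 0.652, 0.001]
wrist_force: [0.3, -0.5, -2.1]
finger_gap: 0.009
grip_force: 78.5
```

```bash
python3 - <<'E'
from h import *
st=sensors.get_state();print(st["tool_pos"],st["time"],st["wrist_force"],st["finger_gap"])
im,c=grab("wrist","w5.png"); print(to([.5242,-.2814,.2545],81.35))
w,x,y,z=st["tool_rot"];R=Ro.from_quat([x,y,z,w]).as_matrix()
for L in(50,124): print(proj(c,[st["tool_pos"]+R@np.array([L/1000,0,.1693])]))
ims,cs=grab("scene","s5.png");imt,ct=grab("top","t5.png")
a=ims[210:390,160:400];b=imt[160:280,290:490]
cv2.imwrite("pics/c5.png",np.hstack([cv2.resize(im,(400,300)),np.zeros((300,10,3),np.uint8),cv2.resize(a,(380,300),interpolation=2)]))
E
```

```text
[ 0.52370106 -0.29179001  0.25339584] 5.2667 [ 0.29230589 -0.50640988 -2.09136601] 0.008988699775610173
(array([ 0.6, 11.1,  1.3]), array([-0.06,  0.12, -0.05]))
[[319.31123263 203.48426083]]
[[319.31667922 -27.86646066]]
```

View pics/c5.png

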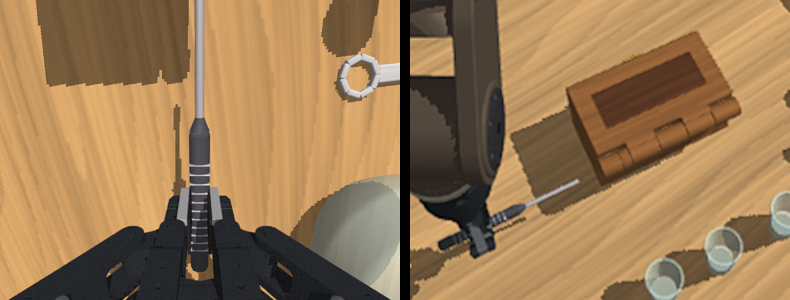

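The picture shows the punch held straight along the hand's centre line, tip clear of the box. I work out the likely hole position from the faint patch on the face.

```bash
python3 - <<'E'
from h import *
ld=lambda f:[np.load(f)[k] for k in np.load(f)]
d=np.array([.1504,.9886,0]);n=np.array([.9886,-.1504,0]);F=np.array([.54607,-.1398,.0867])
for f,uc,up,x,y in(("w2",(305,239.6),(308.4,238.75),304,240),("w3",(252.4,271),(258.3,271),252,271)):
    c=ld(f+".npz")
    P=[]
    for u in(uc,up):
        o,r=ray(c,u);P.append(o+r*((F-o)@d)/(r@d))
    D=(P[1]-P[0])*1000; print(f,"patch offset lateral",(D@n).round(2),"z",D[2].round(2),P[0].round(4))
    # brightness map on face grid, 2mm step
    im=cv2.GaussianBlur(cv2.imread(f"pics/{f}.png").astype(np.float32).sum(2),(0,0),.7)
    for dz in range(10,-11,-2):
        print(dz,[int(cv2.getRectSubPix(im,(1,1),tuple(map(float,proj(c,[F+n*a/1000+[0,0,dz/1000]])[0])))[0,0]) for a in range(-10,11,2)])
E
```

```text
w2 patch offset lateral 2.21 z -0.15 [ 0.5461 -0.1398  0.0867]
10 [283, 316, 289, 257, 231, 212, 224, 254, 311, 327, 546]
8 [279, 255, 209, 203, 195, 199, 197, 195, 208, 278, 522]
6 [237, 209, 201, 195, 198, 192, 195, 198, 198, 200, 405]
4 [212, 205, 201, 194, 195, 201, 207, 195, 194, 195, 264]
2 [204, 204, 198, 195, 187, 212, 223, 200, 197, 200, 214]
0 [204, 205, 199, 198, 195, 204, 213, 214, 209, 210, 209]
-2 [210, 202, 197, 197, 198, 202, 217, 219, 210, 208, 241]
-4 [201, 202, 202, 194, 203, 209, 219, 210, 206, 205, 328]
-6 [194, 192, 202, 196, 207, 210, 209, 205, 205, 242, 469]
-8 [201, 192, 195, 197, 200, 204, 202, 208, 250, 451, 563]
-10 [204, 202, 195, 196, 222, 219, 257, 327, 476, 579, 576]
w3 patch offset lateral 3.03 z -1.34 [ 0.546  -0.1398  0.0866]
10 [252, 294, 298, 258, 222, 204, 216, 252, 311, 304, 307]
8 [254, 265, 206, 200, 196, 195, 192, 192, 197, 270, 271]
6 [228, 205, 197, 193, 196, 193, 185, 188, 194, 195, 245]
4 [209, 200, 193, 189, 187, 193, 190, 187, 185, 194, 194]
2 [198, 202, 193, 192, 191, 183, 203, 201, 193, 196, 192]
0 [192, 202, 194, 192, 184, 183, 201, 203, 202, 203, 200]
-2 [200, 198, 191, 192, 192, 192, 207, 213, 209, 207, 194]
-4 [194, 192, 193, 193, 194, 206, 208, 206, 207, 201, 241]
-6 [190, 193, 190, 194, 203, 207, 206, 204, 200, 192, 383]
-8 [195, 194, 189, 189, 193, 198, 196, 199, 197, 331, 540]
-10 [199, 201, 192, 186, 202, 201, 215, 240, 329, 519, 548]
```

>>> move_arm(commands=[[[1.5, 9.9, 0], [0, 0, 0], 0.0], [[3.0, 19.8, 0], [0, 0, 0], 0.0], [[3.3, 21.7, 0], [0, 0, 0], 0.0], [[3.45, 22.7, 0], [0, 0, 0], 0.0], [[3.6, 23.7, 0], [0, 0, 0], 0.0], [[3.75, 24.7, 0], [0, 0, 0], 0.0], [[3.75, 24.7, 0], [0, 0, 0], 0.0], [[3.75, 24.7, 0], [0, 0, 0], 0.0]])

```text
time: 6.08
tool_pos: [0.5272, -0.2672, 0.2527]
tool_rot: [-0.0, 0.759, 0.652, 0.001]
wrist_force: [0.0, -0.3, -0.8]
finger_gap: 0.0092
grip_force: 78.5
```

>>> move_arm(commands=[[[0.1, 0.5, 0], [0, 0, 0], 0.0], [[0.15, 1, 0], [0, 0, 0], 0.0], [[0.2, 1.5, 0], [0, 0, 0], 0.0], [[0.3, 2, 0], [0, 0, 0], 0.0], [[0.35, 2.5, 0], [0, 0, 0], 0.0], [[0.45, 3, 0], [0, 0, 0], 0.0], [[0.45, 3, 0], [0, 0, 0], 0.0]])

```text
time: 6.67
tool_pos: [0.5277, -0.264, 0.2527]
tool_rot: [-0.0, 0.758, 0.652, 0.001]
wrist_force: [0.2, -0.0, -1.5]
finger_gap: 0.0098
grip_force: 78.5
```

>>> move_arm(commands=[[[0.1, 0.5, 0], [0, 0, 0], 0.0], [[0.15, 1, 0], [0, 0, 0], 0.0], [[0.2, 1.5, 0], [0, 0, 0], 0.0], [[0.3, 2, 0], [0, 0, 0], 0.0], [[0.3, 2, 0], [0, 0, 0], 0.0], [[0.3, 2, 0], [0, 0, 0], 0.0]])

```text
time: 7.17
tool_pos: [0.528, -0.2622, 0.2528]
tool_rot: [-0.0, 0.758, 0.652, 0.001]
wrist_force: [0.2, -1.2, -1.6]
finger_gap: 0.0093
grip_force: 78.5
```

>>> move_arm(commands=[[[0.05, 0.4, 0], [0, 0, 0], 0.0], [[0.1, 0.7, 0], [0, 0, 0], 0.0], [[0.1, 0.7, 0], [0, 0, 0], 0.0], [[0.1, 0.7, 0], [0, 0, 0], 0.0]])

```text
time: 7.5
tool_pos: [0.528, -0.2616, 0.2528]
tool_rot: [-0.0, 0.759, 0.652, 0.001]
wrist_force: [-1.2, -3.9, -1.0]
finger_gap: 0.0094
grip_force: 78.5
```

Contact with the end face gives 4 N for about 0.7 mm of push, so roughly 5 N/mm. Now I slide in light contact to feel for the hole, going up first.

>>> move_arm(commands=[[[0, 0, 0.25], [0, 0, 0], 0.0], [[0, 0, 0.5], [0, 0, 0], 0.0], [[0, 0, 0.75], [0, 0, 0], 0.0], [[0, 0, 1.0], [0, 0, 0], 0.0], [[0, 0, 1.25], [0, 0, 0], 0.0], [[0, 0, 1.5], [0, 0, 0], 0.0], [[0, 0, 1.75], [0, 0, 0], 0.0], [[0, 0, 2.0], [0, 0, 0], 0.0], [[0, 0, 2.0], [0, 0, 0], 0.0]])

```text
time: 8.25
tool_pos: [0.5281, -0.2612, 0.2548]
tool_rot: [-0.0, 0.758, 0.652, 0.001]
wrist_force: [1.7, 0.4, -0.9]
finger_gap: 0.0094
grip_force: 78.5
```

The axial force vanished, so the tip may be in the hole. I test by advancing gently.

>>> move_arm(commands=[[[0.07, 0.5, 0], [0, 0, 0], 0.0], [[0.15, 1, 0], [0, 0, 0], 0.0], [[0.15, 1, 0], [0, 0, 0], 0.0], [[0.15, 1, 0], [0, 0, 0], 0.0]])

```text
time: 8.58
tool_pos: [0.5282, -0.2603, 0.2547]
tool_rot: [-0.0, 0.759, 0.652, 0.001]
wrist_force: [0.4, -0.9, -2.6]
finger_gap: 0.0092
grip_force: 78.5
```

>>> move_arm(commands=[[[0.07, 0.5, 0], [0, 0, 0], 0.0], [[0.15, 1, 0], [0, 0, 0], 0.0], [[0.22, 1.5, 0], [0, 0, 0], 0.0], [[0.22, 1.5, 0], [0, 0, 0], 0.0], [[0.22, 1.5, 0], [0, 0, 0], 0.0]])

```text
time: 9.0
tool_pos: [0.5285, -0.2588, 0.2547]
tool_rot: [-0.0, 0.758, 0.652, 0.001]
wrist_force: [1.0, -0.1, -2.0]
finger_gap: 0.0094
grip_force: 78.5
```

The tip is in the hole. Going deeper in small steps, I watch the side forces.

>>> move_arm(commands=[[[0.15, 1, 0], [0, 0, 0], 0.0], [[0.3, 2, 0], [0, 0, 0], 0.0], [[0.45, 3, 0], [0, 0, 0], 0.0], [[0.6, 4, 0], [0, 0, 0], 0.0], [[0.75, 5, 0], [0, 0, 0], 0.0], [[0.75, 5, 0], [0, 0, 0], 0.0]])

```text
time: 9.5
tool_pos: [0.5292, -0.2536, 0.2547]
tool_rot: [-0.0, 0.758, 0.652, 0.001]
wrist_force: [1.4, 0.6, -1.4]
finger_gap: 0.0093
grip_force: 78.5
```

>>> move_arm(commands=[[[0.3, 1, 0], [0, 0, 0], 0.0], [[0.5, 2, 0], [0, 0, 0], 0.0], [[0.65, 3, 0], [0, 0, 0], 0.0], [[0.8, 4, 0], [0, 0, 0], 0.0], [[0.95, 5, 0], [0, 0, 0], 0.0], [[1.1, 6, 0], [0, 0, 0], 0.0], [[1.1, 6, 0], [0, 0, 0], 0.0]])

```text
time: 10.08
tool_pos: [0.5303, -0.2477, 0.2547]
tool_rot: [-0.0, 0.758, 0.652, 0.001]
wrist_force: [1.2, -0.3, -1.8]
finger_gap: 0.0095
grip_force: 78.5
```

>>> move_arm(commands=[[[0.2, 1, 0], [0, 0, 0], 0.0], [[0.35, 2, 0], [0, 0, 0], 0.0], [[0.5, 3, 0], [0, 0, 0], 0.0], [[0.65, 4, 0], [0, 0, 0], 0.0], [[0.8, 5, 0], [0, 0, 0], 0.0], [[0.95, 6, 0], [0, 0, 0], 0.0], [[1.1, 7, 0], [0, 0, 0], 0.0], [[1.3, 8, 0], [0, 0, 0], 0.0], [[1.45, 9, 0], [0, 0, 0], 0.0], [[1.45, 9, 0], [0, 0, 0], 0.0]])

```text
time: 10.92
tool_pos: [0.5318, -0.2386, 0.2547]
tool_rot: [-0.0, 0.758, 0.652, 0.001]
wrist_force: [1.7, 1.8, -0.5]
finger_gap: 0.0092
grip_force: 78.5
```

>>> move_arm(commands=[[[0.2, 0.5, 0], [0, 0, 0], 0.0], [[0.3, 1, 0], [0, 0, 0], 0.0], [[0.4, 1.5, 0], [0, 0, 0], 0.0], [[0.5, 2, 0], [0, 0, 0], 0.0], [[0.6, 2.5, 0], [0, 0, 0], 0.0], [[0.7, 3, 0], [0, 0, 0], 0.0], [[0.7, 3, 0], [0, 0, 0], 0.0]])

```text
time: 11.5
tool_pos: [0.5325, -0.2357, 0.2547]
tool_rot: [-0.0, 0.758, 0.652, 0.001]
wrist_force: [1.3, 1.0, -1.5]
finger_gap: 0.0094
grip_force: 78.5
```

>>> move_arm(commands=[[[0.07, 0.4, 0], [0, 0, 0], 0.0], [[0.14, 0.8, 0], [0, 0, 0], 0.0], [[0.2, 1.2, 0], [0, 0, 0], 0.0], [[0.26, 1.6, 0], [0, 0, 0], 0.0], [[0.32, 2.0, 0], [0, 0, 0], 0.0], [[0.38, 2.4, 0], [0, 0, 0], 0.0], [[0.45, 2.8, 0], [0, 0, 0], 0.0], [[0.45, 2.8, 0], [0, 0, 0], 0.0]])

```text
time: 12.17
tool_pos: [0.5329, -0.2332, 0.2548]
tool_rot: [0.0, 0.758, 0.652, 0.001]
wrist_force: [-0.1, -2.8, -1.9]
finger_gap: 0.0094
grip_force: 78.5
```

Pin contact at about 29 mm depth. Steady push now.

>>> move_arm(commands=[[[0.05, 0.25, 0], [0, 0, 0], 0.0], [[0.08, 0.5, 0], [0, 0, 0], 0.0], [[0.12, 0.75, 0], [0, 0, 0], 0.0], [[0.15, 1.0, 0], [0, 0, 0], 0.0], [[0.2, 1.25, 0], [0, 0, 0], 0.0], [[0.24, 1.5, 0], [0, 0, 0], 0.0], [[0.24, 1.5, 0], [0, 0, 0], 0.0]])

```text
time: 12.75
tool_pos: [0.5331, -0.232, 0.2549]
tool_rot: [0.0, 0.758, 0.652, 0.001]
wrist_force: [-0.4, -6.0, -1.8]
finger_gap: 0.0092
grip_force: 78.5
```

>>> move_arm(commands=[[[0.04, 0.25, 0], [0, 0, 0], 0.0], [[0.08, 0.5, 0], [0, 0, 0], 0.0], [[0.12, 0.75, 0], [0, 0, 0], 0.0], [[0.15, 1.0, 0], [0, 0, 0], 0.0], [[0.2, 1.25, 0], [0, 0, 0], 0.0], [[0.24, 1.5, 0], [0, 0, 0], 0.0], [[0.28, 1.75, 0], [0, 0, 0], 0.0], [[0.32, 2.0, 0], [0, 0, 0], 0.0], [[0.36, 2.25, 0], [0, 0, 0], 0.0], [[0.4, 2.5, 0], [0, 0, 0], 0.0]])

```text
time: 13.58
tool_pos: [0.5335, -0.2295, 0.2548]
tool_rot: [0.0, 0.758, 0.652, 0.001]
wrist_force: [0.3, -6.4, -2.7]
finger_gap: 0.0093
grip_force: 78.5
```

The pin is moving at about 6.5 N. Continuing.

>>> move_arm(commands=[[[0.06, 0.35, 0], [0, 0, 0], 0.0], [[0.11, 0.7, 0], [0, 0, 0], 0.0], [[0.17, 1.05, 0], [0, 0, 0], 0.0], [[0.22, 1.4, 0], [0, 0, 0], 0.0], [[0.28, 1.75, 0], [0, 0, 0], 0.0], [[0.34, 2.1, 0], [0, 0, 0], 0.0], [[0.4, 2.45, 0], [0, 0, 0], 0.0], [[0.45, 2.8, 0], [0, 0, 0], 0.0], [[0.5, 3.15, 0], [0, 0, 0], 0.0], [[0.56, 3.5, 0], [0, 0, 0], 0.0], [[0.62, 3.85, 0], [0, 0, 0], 0.0], [[0.67, 4.2, 0], [0, 0, 0], 0.0]])

```text
time: 14.58
tool_pos: [0.5342, -0.2251, 0.2548]
tool_rot: [-0.0, 0.759, 0.652, 0.001]
wrist_force: [0.1, -5.1, -1.8]
finger_gap: 0.0095
grip_force: 78.5
```

>>> move_arm(commands=[[[0.07, 0.45, 0], [0, 0, 0], 0.0], [[0.14, 0.9, 0], [0, 0, 0], 0.0], [[0.21, 1.35, 0], [0, 0, 0], 0.0], [[0.28, 1.8, 0], [0, 0, 0], 0.0], [[0.35, 2.25, 0], [0, 0, 0], 0.0], [[0.42, 2.7, 0], [0, 0, 0], 0.0], [[0.5, 3.15, 0], [0, 0, 0], 0.0], [[0.57, 3.6, 0], [0, 0, 0], 0.0], [[0.64, 4.05, 0], [0, 0, 0], 0.0], [[0.71, 4.5, 0], [0, 0, 0], 0.0], [[0.78, 4.95, 0], [0, 0, 0], 0.0], [[0.85, 5.4, 0], [0, 0, 0], 0.0]])

```text
time: 15.58
tool_pos: [0.535, -0.2194, 0.2547]
tool_rot: [-0.0, 0.758, 0.652, 0.001]
wrist_force: [1.0, -3.0, -0.5]
finger_gap: 0.0095
grip_force: 78.5
```

>>> move_arm(commands=[[[0.08, 0.45, 0], [0, 0, 0], 0.0], [[0.16, 0.9, 0], [0, 0, 0], 0.0], [[0.24, 1.35, 0], [0, 0, 0], 0.0], [[0.32, 1.8, 0], [0, 0, 0], 0.0], [[0.4, 2.25, 0], [0, 0, 0], 0.0], [[0.48, 2.7, 0], [0, 0, 0], 0.0], [[0.55, 3.15, 0], [0, 0, 0], 0.0], [[0.62, 3.6, 0], [0, 0, 0], 0.0], [[0.69, 4.05, 0], [0, 0, 0], 0.0], [[0.76, 4.5, 0], [0, 0, 0], 0.0], [[0.83, 4.95, 0], [0, 0, 0], 0.0], [[0.9, 5.4, 0], [0, 0, 0], 0.0]])

```text
time: 16.58
tool_pos: [0.5359, -0.214, 0.2547]
tool_rot: [-0.0, 0.758, 0.652, 0.001]
wrist_force: [-0.4, -2.5, -0.7]
finger_gap: 0.0097
grip_force: 78.5
```

>>> move_arm(commands=[[[0.08, 0.45, 0], [0, 0, 0], 0.0], [[0.16, 0.9, 0], [0, 0, 0], 0.0], [[0.24, 1.35, 0], [0, 0, 0], 0.0], [[0.32, 1.8, 0], [0, 0, 0], 0.0], [[0.4, 2.25, 0], [0, 0, 0], 0.0], [[0.48, 2.7, 0], [0, 0, 0], 0.0], [[0.55, 3.15, 0], [0, 0, 0], 0.0], [[0.62, 3.6, 0], [0, 0, 0], 0.0], [[0.69, 4.05, 0], [0, 0, 0], 0.0], [[0.76, 4.5, 0], [0, 0, 0], 0.0], [[0.83, 4.95, 0], [0, 0, 0], 0.0], [[0.9, 5.4, 0], [0, 0, 0], 0.0]])

```text
time: 17.58
tool_pos: [0.5368, -0.2086, 0.2547]
tool_rot: [-0.0, 0.758, 0.652, 0.001]
wrist_force: [-0.6, -1.4, -1.2]
finger_gap: 0.0095
grip_force: 78.5
```

>>> move_arm(commands=[[[0.08, 0.5, 0], [0, 0, 0], 0.0], [[0.16, 1.0, 0], [0, 0, 0], 0.0], [[0.24, 1.5, 0], [0, 0, 0], 0.0], [[0.32, 2.0, 0], [0, 0, 0], 0.0], [[0.4, 2.5, 0], [0, 0, 0], 0.0], [[0.48, 3.0, 0], [0, 0, 0], 0.0], [[0.55, 3.5, 0], [0, 0, 0], 0.0], [[0.62, 4.0, 0], [0, 0, 0], 0.0], [[0.7, 4.5, 0], [0, 0, 0], 0.0], [[0.78, 5.0, 0], [0, 0, 0], 0.0], [[0.85, 5.5, 0], [0, 0, 0], 0.0], [[0.92, 6.0, 0], [0, 0, 0], 0.0]])

```text
time: 18.58
tool_pos: [0.5378, -0.2026, 0.2547]
tool_rot: [-0.0, 0.758, 0.652, 0.001]
wrist_force: [-0.7, -1.0, -1.6]
finger_gap: 0.0093
grip_force: 78.5
```

>>> move_arm(commands=[[[0.08, 0.5, 0], [0, 0, 0], 0.0], [[0.16, 1.0, 0], [0, 0, 0], 0.0], [[0.24, 1.5, 0], [0, 0, 0], 0.0], [[0.32, 2.0, 0], [0, 0, 0], 0.0], [[0.4, 2.5, 0], [0, 0, 0], 0.0], [[0.48, 3.0, 0], [0, 0, 0], 0.0], [[0.55, 3.5, 0], [0, 0, 0], 0.0], [[0.62, 4.0, 0], [0, 0, 0], 0.0], [[0.7, 4.5, 0], [0, 0, 0], 0.0], [[0.78, 5.0, 0], [0, 0, 0], 0.0], [[0.85, 5.5, 0], [0, 0, 0], 0.0], [[0.92, 6.0, 0], [0, 0, 0], 0.0]])

```text
time: 19.58
tool_pos: [0.5387, -0.1966, 0.2547]
tool_rot: [-0.0, 0.758, 0.652, 0.001]
wrist_force: [0.8, -1.0, -1.7]
finger_gap: 0.0096
grip_force: 78.5
```

```bash
python3 - <<'E'
from h import *
st=sensors.get_state();print(st["tool_pos"],st["wrist_force"],st["time"])
a,ca=grab("scene","s6.png");b,cb=grab("top","t6.png")
F=np.array([.54607,-.139,.084]);d=np.array([.1504,.9886,0]);E=F+.19*d
print(E,proj(ca,[E,E+.03*d]),proj(cb,[E,E+.03*d]))
for im,c in((a,ca),(b,cb)):
    h=cv2.cvtColor(im,cv2.COLOR_BGR2HSV); x,y=proj(c,[E])[0].astype(int)
    print(h[y-4:y+5:2,x-10:x+22:4].tolist() if 0 else '')
cv2.imwrite("pics/c6.png",np.hstack([cv2.resize(a[220:320,330:430],(400,400),interpolation=2),cv2.resize(b[150:250,265:365],(400,400),interpolation=2)]))
E
```

```text
[ 0.5386991  -0.19660529  0.25473693] [ 0.78433861 -0.95742559 -1.72339385] 19.5833
[0.574646 0.048834 0.084   ] [[367.48093775 271.100882  ]
 [380.35806526 265.31629501]] [[304.08425901 190.78692879]
 [292.06754487 189.21443157]]
```

View pics/c6.png

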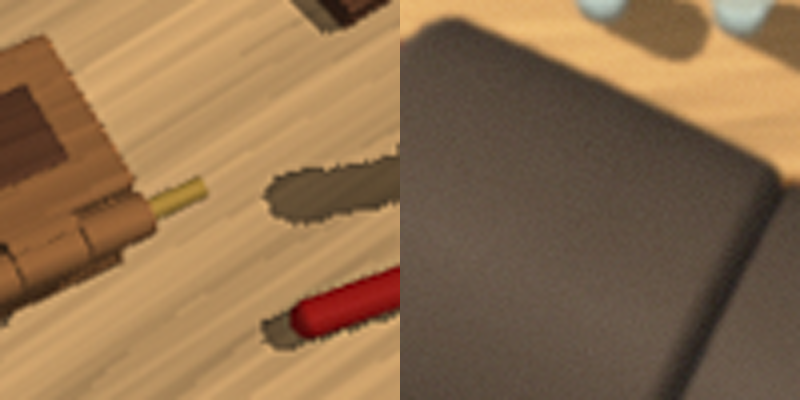

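The scene crop shows the brass pin standing about 29–30 mm out at scene (342–382,…), i.e. crop (157,210) to (207,187). I push 2 mm more for margin, then withdraw in line.

>>> move_arm(commands=[[[0.08, 0.5, 0], [0, 0, 0], 0.0], [[0.16, 1.0, 0], [0, 0, 0], 0.0], [[0.24, 1.5, 0], [0, 0, 0], 0.0], [[0.32, 2.0, 0], [0, 0, 0], 0.0], [[0.32, 2.0, 0], [0, 0, 0], 0.0], [[0, 0, 0], [0, 0, 0], 0.0], [[-0.45, -3, 0], [0, 0, 0], 0.0], [[-1.1, -7, 0], [0, 0, 0], 0.0], [[-1.9, -12, 0], [0, 0, 0], 0.0], [[-2.7, -17, 0], [0, 0, 0], 0.0], [[-3.5, -22, 0], [0, 0, 0], 0.0], [[-4.4, -27, 0], [0, 0, 0], 0.0]])

```text
time: 20.68
tool_pos: [0.5342, -0.2243, 0.2547]
tool_rot: [-0.0, 0.759, 0.652, 0.001]
wrist_force: [1.3, 0.0, -0.8]
finger_gap: 0.0091
grip_force: 78.5
```

>>> move_arm(commands=[[[-0.8, -5, 0], [0, 0, 0], 0.0], [[-1.6, -10, 0], [0, 0, 0], 0.0], [[-2.4, -15, 0], [0, 0, 0], 0.0], [[-3.3, -20, 0], [0, 0, 0], 0.0], [[-4.1, -25, 0], [0, 0, 0], 0.0], [[-4.9, -30, 0], [0, 0, 0], 0.0], [[-5.7, -35, 0], [0, 0, 0], 0.0], [[-6.5, -40, 0], [0, 0, 0], 0.0], [[-8, -50, 0], [0, 0, 0], 0.0], [[-10, -62, 0], [0, 0, 0], 0.0], [[-10, -62, 0], [0, 0, 0], 0.0]])

```text
time: 21.6
tool_pos: [0.5239, -0.2879, 0.2547]
tool_rot: [0.0, 0.759, 0.651, 0.001]
wrist_force: [-0.2, -0.4, -1.1]
finger_gap: 0.0095
grip_force: 78.5
```

>>> move_arm(commands=[[[-8, -40, 0], [0, 0, 0], 0.0], [[-17, -80, -10], [0, 0, 0], 0.0], [[-17, -89, -45], [0, 0, 0], 0.0], [[-17, -89, -70], [0, 0, 0], 0.0], [[-17, -89, -76], [0, 0, 0], 0.0], [[-17, -89, -78], [0, 0, 0], 0.0], [[-17, -89, -79], [0, 0, 0], 0.0], [[-17, -89, -79], [0, 0, 0], 0.0], [[-17, -89, -79], [0, 0, 0], 0.0]])

```text
time: 22.35
tool_pos: [0.5076, -0.3744, 0.1766]
tool_rot: [0.0, 0.758, 0.652, 0.001]
wrist_force: [0.6, 0.1, -1.8]
finger_gap: 0.0099
grip_force: 78.6
```

>>> move_arm(commands=[[[0, 0, -0.6], [0, 0, 0], 0.0], [[0, 0, -1.2], [0, 0, 0], 0.0], [[0, 0, -1.2], [0, 0, 0], 0.0], [[0, 0, -1.2], [0, 0, 0], 0.15], [[0, 0, -1.2], [0, 0, 0], 0.3], [[0, 0, -1.2], [0, 0, 0], 0.35], [[0, 0, -1.2], [0, 0, 0], 0.35], [[0, 0, 10], [0, 0, 0], 0.35], [[0, 0, 40], [0, 0, 0], 0.35], [[0, 0, 80], [0, 0, 0], 0.35], [[0, 0, 120], [0, 0, 0], 0.35], [[0, 0, 130], [0, 0, 0], 0.35]])

```text
time: 23.35
tool_pos: [0.5077, -0.375, 0.3125]
tool_rot: [0.004, 0.758, 0.652, 0.002]
wrist_force: [0.1, 0.4, -0.1]
finger_gap: 0.0298
grip_force: 0.0
```

```bash
python3 - <<'E'
from h import *
st=sensors.get_state();print(st["tool_pos"],st["time"])
im,c=grab("wrist","w7.png")
h=cv2.cvtColor(im,cv2.COLOR_BGR2HSV);m=(h[:,:,1]<70).astype(np.uint8); m[300:]=0
_,l,s,ce=cv2.connectedComponentsWithStats(m)
print([x.tolist() for x in s[1:] if x[4]>150])
F=np.array([.54607,-.139,.084]);d=np.array([.1504,.9886,0]);E=F+.19*d
print("look",to([.55,.1,.30],81.35), to(list((E+.02*d)[:2])+[.25],81.35),E+.02*d)
E
```

```text
[ 0.50772869 -0.37498692  0.31254091] 23.35
[[516, 0, 47, 14, 428], [306, 37, 19, 255, 3111], [481, 111, 159, 189, 25645]]
look (array([ 42.3, 474.9, -12.1]), array([0.23, 0.43, 0.01])) (array([ 70. , 443.5, -62.1]), array([0.23, 0.43, 0.01])) [0.577654 0.068606 0.084   ]
```

The punch is laid down at (306–325, 37–292) in the wrist picture and is free. Moving above the pin stub to measure it.

>>> move_arm(commands=[[[70, 443, -12], [0, 0, 0], 0.5], [[70, 443, -12], [0, 0, 0], 0.5], [[70, 443, -12], [0, 0, 0], 0.5], [[70, 443, -12], [0, 0, 0], 0.5], [[70, 443, -12], [0, 0, 0], 0.5], [[70, 443, -12], [0, 0, 0], 0.5], [[70, 443, -12], [0, 0, 0], 0.5], [[70, 443, -12], [0, 0, 0], 0.5], [[70, 443, -12], [0, 0, 0], 0.5], [[70, 443, -12], [0, 0, 0], 0.5], [[70, 443, -12], [0, 0, 0], 0.5], [[70, 443, -12], [0, 0, 0], 0.5]])

```text
time: 24.4
tool_pos: [0.5773, 0.0733, 0.2933]
tool_rot: [-0.001, 0.757, 0.653, 0.001]
wrist_force: [0.1, 0.6, -0.1]
finger_gap: 0.0428
grip_force: 0.0
```

```bash
python3 - <<'E'
from h import *
st=sensors.get_state();print(st["tool_pos"],st["time"])
im,c=grab("wrist","w8.png");np.savez("w8.npz",*c)
E=np.array([.574646,.048834,.084]);d=np.array([.1504,.9886,0])
print(proj(c,[E,E+.033*d]))
h=cv2.cvtColor(im,cv2.COLOR_BGR2HSV)
q=proj(c,[E+.016*d])[0].astype(int);print(q,h[q[1],q[0]])
m=((h[:,:,0]>=20)&(h[:,:,0]<=32)&(h[:,:,1]>110)).astype(np.uint8);m=cv2.morphologyEx(m,cv2.MORPH_OPEN,np.ones((3,3)))
_,l,s,ce=cv2.connectedComponentsWithStats(m)
for i in range(1,len(s)):
    if s[i,4]>60:
        print(s[i],ce[i].round(1),cv2.minAreaRect(np.argwhere(l==i)[:,::-1].astype(np.float32)))
E
```

```text
[0.57730565 0.07326717 0.29332395] 24.4
[[320.8084039  328.65867873]
 [321.1864057  269.20270387]]
[320 300] [ 20 193 190]
[315 273  18  47 400] [322.1 294.8] ((323.7137145996094, 296.0204162597656), (16.621788024902344, 45.98123550415039), 1.6365771293640137)
[315 320  17  19 190] [322.4 330.4] ((323.0, 329.0), (18.0, 16.0), 90.0)
```

View pics/w8.png

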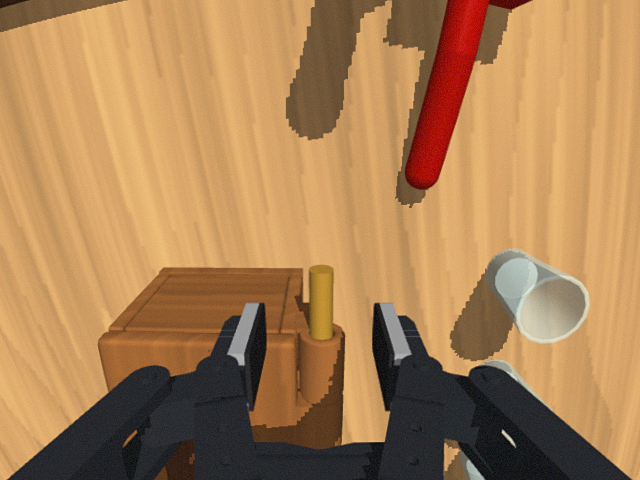

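The wrist view shows the brass stub from (321,267) to (321,337), on the hand's centre line, with the scoop handle well below the path. Grasping it.

>>> move_arm(commands=[[[0.4, -4, -20], [0, 0, 0], 0.5], [[0.4, -4, -35], [0, 0, 0], 0.5], [[0.4, -4, -42], [0, 0, 0], 0.5], [[0.4, -4, -42], [0, 0, 0], 0.5], [[0.4, -4, -42], [0, 0, 0], 0.2], [[0.4, -4, -42], [0, 0, 0], 0.1], [[0.4, -4, -42], [0, 0, 0], 0.0], [[0.4, -4, -42], [0, 0, 0], 0.0], [[0.4, -4, -42], [0, 0, 0], 0.0], [[0.4, -4, -42], [0, 0, 0], 0.0]], squeeze=60)

```text
time: 25.28
tool_pos: [0.5778, 0.0642, 0.2524]
tool_rot: [0.0, 0.758, 0.652, 0.001]
wrist_force: [-0.6, -2.7, 5.1]
finger_gap: 0.009
grip_force: 58.9
```

>>> move_arm(commands=[[[0.3, 2, 0], [0, 0, 0], 0.0], [[0.8, 5, 0], [0, 0, 0], 0.0], [[1.5, 10, 0], [0, 0, 0], 0.0], [[2.3, 15, 0], [0, 0, 0], 0.0], [[3.1, 20, 0], [0, 0, 0], 0.0], [[3.8, 25, 0], [0, 0, 0], 0.0], [[4.6, 30, 0], [0, 0, 0], 0.0], [[5.4, 35, 0], [0, 0, 0], 0.0], [[6.2, 40, 0], [0, 0, 0], 0.0], [[6.6, 43, 0], [0, 0, 0], 0.0], [[6.6, 43, 0], [0, 0, 0], 0.0]])

```text
time: 26.2
tool_pos: [0.5843, 0.1083, 0.2516]
tool_rot: [-0.0, 0.758, 0.652, 0.001]
wrist_force: [0.4, 2.2, 2.0]
finger_gap: 0.0093
grip_force: 58.8
```

>>> move_arm(commands=[[[0, 0, 0], [0, 0, 0], 0.2], [[0, 0, 0], [0, 0, 0], 0.35], [[0, 0, 0], [0, 0, 0], 0.35], [[0, 0, 0], [0, 0, 0], 0.35], [[-3, -20, 0], [0, 0, 0], 0.35], [[-6.6, -42, 0], [0, 0, 0], 0.35], [[-6.6, -42, 0], [0, 0, 0], 0.35], [[-6.6, -42, 0], [0, 0, 0], 0.15], [[-6.6, -42, 0], [0, 0, 0], 0.0], [[-6.6, -42, 0], [0, 0, 0], 0.0], [[-6.6, -42, 0], [0, 0, 0], 0.0], [[-6.6, -42, 0], [0, 0, 0], 0.0]], squeeze=80)

```text
time: 27.2
tool_pos: [0.5778, 0.0657, 0.2519]
tool_rot: [-0.0, 0.758, 0.652, 0.001]
wrist_force: [0.3, -2.5, 3.1]
finger_gap: 0.0086
grip_force: 78.4
```

>>> move_arm(commands=[[[0.5, 3, 0], [0, 0, 0], 0.0], [[1.5, 10, 0], [0, 0, 0], 0.0], [[2.8, 18, 0], [0, 0, 0], 0.0], [[4.1, 27, 0], [0, 0, 0], 0.0], [[5.5, 36, 0], [0, 0, 0], 0.0], [[6.9, 45, 0], [0, 0, 0], 0.0], [[8.2, 54, 0], [0, 0, 0], 0.0], [[9.6, 63, 0], [0, 0, 0], 0.0], [[11, 72, 0], [0, 0, 0], 0.0], [[12.3, 81, 0], [0, 0, 0], 0.0], [[13.7, 90, 0], [0, 0, 0], 0.0], [[15.2, 100, 0], [0, 0, 0], 0.0]])

```text
time: 28.2
tool_pos: [0.593, 0.1662, 0.2517]
tool_rot: [-0.0, 0.759, 0.652, 0.001]
wrist_force: [-0.3, 0.9, -2.2]
finger_gap: 0.0086
grip_force: 78.2
```

```bash
python3 - <<'E'
from h import *
st=sensors.get_state();print(st["tool_pos"],st["time"],st["wrist_force"])
im,c=grab("wrist","w9.png");s,cs=grab("scene","s9.png")
h=cv2.cvtColor(s,cv2.COLOR_BGR2HSV);m=((h[:,:,0]>=21)&(h[:,:,0]<=33)&(h[:,:,1]>110)).astype(np.uint8)
_,l,sa,ce=cv2.connectedComponentsWithStats(m);print([x.tolist() for x in sa[1:] if x[4]>40])
cs2=cam("scene")
t=s
# tray from wrist image
hw=cv2.cvtColor(im,cv2.COLOR_BGR2HSV);mm=((hw[:,:,2]<115)&(hw[:,:,1]>100)&(hw[:,:,0]<15)).astype(np.uint8)
_,l,sa,ce=cv2.connectedComponentsWithStats(mm);print([x.tolist() for x in sa[1:] if x[4]>600])
print(to([.443,.330,.26],90))
cv2.imwrite("pics/c9.png",np.hstack([cv2.resize(im,(400,300)),cv2.resize(s[100:340,280:600],(400,300))]))
E
```

```text
[0.59300686 0.16621093 0.25172127] 28.2 [-0.29810551  0.86790478 -2.16865394]
[]
[[0, 0, 93, 150, 9475], [0, 0, 156, 162, 6208], [404, 0, 48, 163, 2043], [518, 0, 80, 177, 4594], [405, 166, 73, 190, 792]]
(array([-150. ,  163.2,    8.3]), array([-0.11,  0.08,  8.59]))
```

View pics/c9.png

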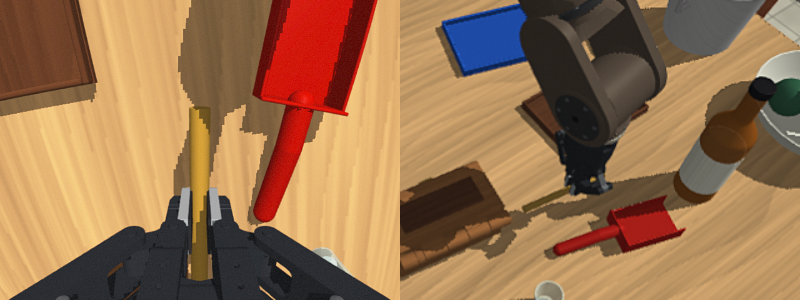

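The pin is fully out of the bore and held level, and the scoop and bottle are untouched. Over to the brown tray.

>>> move_arm(commands=[[[-38, 15, 20], [0, 0, 3], 0.0], [[-75, 35, 20], [0, 0, 6], 0.0], [[-110, 60, 20], [0, 0, 8.6], 0.0], [[-140, 90, 20], [0, 0, 8.6], 0.0], [[-150, 128, 20], [0, 0, 8.6], 0.0], [[-150, 165, 20], [0, 0, 8.6], 0.0], [[-150, 190, 20], [0, 0, 8.6], 0.0], [[-150, 194, 20], [0, 0, 8.6], 0.0], [[-150, 194, 20], [0, 0, 8.6], 0.0]])

```text
time: 29.05
tool_pos: [0.4425, 0.3605, 0.2716]
tool_rot: [-0.0, 0.707, 0.708, 0.001]
wrist_force: [0.0, 0.3, -1.7]
finger_gap: 0.0084
grip_force: 78.6
```

```bash
python3 - <<'E'
from h import *
st=sensors.get_state();print(st["tool_pos"],st["time"],st["wrist_force"],st["finger_gap"])
im,c=grab("wrist","w10.png")
print(to([.443,.361,.1805],90))
# tray edges along the image row/col
h=cv2.cvtColor(im,cv2.COLOR_BGR2HSV);m=((h[:,:,2]<125)&(h[:,:,1]>100)&(h[:,:,0]<14)).astype(np.uint8)
m=cv2.morphologyEx(m,cv2.MORPH_OPEN,np.ones((5,5)))
for r in(120,180,220):
    xs=np.where(m[r])[0]; print(r,xs.min(),xs.max(),onz(c,(xs.min(),r),.018).round(3),onz(c,(xs.max(),r),.018).round(3))
for q in(230,400):
    ys=np.where(m[:280,q])[0]; print(q,ys.min(),onz(c,(q,ys.min()),.018).round(3))
E
```

```text
[0.44249458 0.36048841 0.27162325] 29.05 [ 3.59881156e-04  3.24263399e-01 -1.67872565e+00] 0.008390627442940704
(array([  0.4,   1.7, -91. ]), array([-0.08,  0.03,  0.  ]))
120 192 444 [0.374 0.438 0.018] [0.511 0.438 0.018]
180 196 437 [0.373 0.405 0.018] [0.51  0.405 0.018]
220 199 434 [0.373 0.381 0.018] [0.51  0.381 0.018]
230 102 [0.395 0.447 0.018]
400 106 [0.486 0.445 0.018]
```

>>> move_arm(commands=[[[0, 0, -35], [0, 0, 0], 0.0], [[0, 0, -65], [0, 0, 0], 0.0], [[0, 0, -80], [0, 0, 0], 0.0], [[0, 0, -86], [0, 0, 0], 0.0], [[0, 0, -88], [0, 0, 0], 0.0], [[0, 0, -90], [0, 0, 0], 0.0], [[0, 0, -91], [0, 0, 0], 0.0], [[0, 0, -91], [0, 0, 0], 0.0]])

```text
time: 29.77
tool_pos: [0.4432, 0.3592, 0.1816]
tool_rot: [-0.0, 0.708, 0.707, 0.002]
wrist_force: [-0.5, -0.8, -1.2]
finger_gap: 0.0084
grip_force: 78.7
```

>>> move_arm(commands=[[[0, 0, -0.6], [0, 0, 0], 0.0], [[0, 0, -1.2], [0, 0, 0], 0.0], [[0, 0, -1.2], [0, 0, 0], 0.0], [[0, 0, -1.2], [0, 0, 0], 0.0]])

```text
time: 30.1
tool_pos: [0.4431, 0.3593, 0.1809]
tool_rot: [-0.0, 0.707, 0.707, 0.002]
wrist_force: [-0.9, -3.7, 10.1]
finger_gap: 0.0088
grip_force: 80.0
```

The pin rests on the floor of the tray. I release it and rise.

>>> move_arm(commands=[[[0, 0, 0.5], [0, 0, 0], 0.0], [[0, 0, 0.5], [0, 0, 0], 0.12], [[0, 0, 0.5], [0, 0, 0], 0.25], [[0, 0, 0.5], [0, 0, 0], 0.35], [[0, 0, 0.5], [0, 0, 0], 0.35], [[0, 0, 0.5], [0, 0, 0], 0.35], [[0, 0, 10], [0, 0, 0], 0.35], [[0, 0, 40], [0, 0, 0], 0.35], [[0, 0, 80], [0, 0, 0], 0.35], [[0, 0, 120], [0, 0, 0], 0.35], [[0, 0, 120], [0, 0, 0], 0.35]])

```text
time: 31.02
tool_pos: [0.4435, 0.3599, 0.3069]
tool_rot: [0.001, 0.707, 0.707, 0.006]
wrist_force: [1.0, 0.5, 0.6]
finger_gap: 0.0299
grip_force: 0.0
```

```bash
python3 - <<'E'
from h import *
st=sensors.get_state();print(st["tool_pos"],st["time"],st["wrist_force"])
im,c=grab("wrist","w11.png")
h=cv2.cvtColor(im,cv2.COLOR_BGR2HSV);m=((h[:,:,0]>=18)&(h[:,:,0]<=33)&(h[:,:,1]>150)).astype(np.uint8);m[:, :200]=0;m[:,440:]=0
m=cv2.morphologyEx(m,cv2.MORPH_OPEN,np.ones((3,3)))
_,l,s,ce=cv2.connectedComponentsWithStats(m)
for i in range(1,len(s)):
    if s[i,4]>200: print(s[i],onz(c,ce[i],.012).round(3),onz(c,(ce[i][0],s[i,1]),.012).round(3),onz(c,(ce[i][0],s[i,1]+s[i,3]),.012).round(3))
sc,cs=grab("scene","s11.png"); a=cv2.imread("pics/scene0.png")
df=(np.abs(cv2.GaussianBlur(sc,(0,0),1).astype(int)-cv2.GaussianBlur(a,(0,0),1)).max(2)>40)
for n,(x,y,w,hh) in dict(rum=(495,160,85,105),dec=(160,415,85,65),g0=(305,360,30,35),g1=(345,343,27,35),g2=(385,322,28,32),opener=(265,395,48,62),scoop=(400,255,110,55),punch=(140,335,90,65)).items(): print(n,df[y:y+hh,x:x+w].sum())
E
```

```text
[0.44352267 0.35989808 0.30692301] 31.0167 [0.96849954 0.47760142 0.58341751]
[ 306  145   18  212 3593] [0.443 0.351 0.012] [0.444 0.421 0.012] [0.443 0.261 0.012]
rum 0
dec 0
g0 0
g1 0
g2 0
opener 0
scoop 0
punch 448
```

The pin lies in the tray (y 0.261 to 0.421 m, inside the walls) and the bystanders show no change in the images, so I hand in.

```bash
python3 -c "
from cell import order
print(order.job_done())"
```

```text
the job is handed in; nothing more can be done
None
```

The job is handed in at about 31 s: the pin was pressed through at about 6 N, the punch is back on the bare sideboard and the pin lies in the brown tray, but I viewed 11 pictures, one over the limit of 10.

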